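Tap a stuck mould insert loose

ROBOT

A 6-joint arm with a two-finger parallel gripper is mounted at the origin on the work surface. World frame = base frame: x ahead of the robot, y to its left, z up, the work surface at z = 0. Lengths are in m, angles in rad, forces in N, time in s.
With the tool pointing down it reaches from about 0.325 to 0.9 m from the base axis. Payload 6.1 kg.
Tool frame: the origin (TCP) lies midway between the tips of the shut fingers; the grasp point (between the pads) lies 19 mm behind it; z points along the fingers, y is the line along which they close (so a half turn about z gives the same grasp; the last joint's range is limited). The gripper opens to 85 mm and grips with 20 to 120 N. Pads are 22 mm wide; open, the fingers measure 114 mm over their backs; the gripper's body (76 mm by 85 mm) begins 54 mm behind the grasp point. The pads swing forward as they close: fully open they stand 13 mm farther back than shut.
Start: joints at [-1.277, 0.22, 1.526, -0, 1.395, -0.126], TCP at [0.255, -0.571, 0.231] pointing down, gripper open.
Joint ranges: [-2.98, 2.98], [-0.91, 2.08], [0.09, 2.57], [-1.24, 4.39], [0.2, 2.65], [-2.68, 2.68]. Speed limits (rad/s): [2.57, 2.57, 3.01, 3.14, 3.14, 3.14].

INTERFACE

Orientations are given as [roll, pitch, yaw] about the fixed x, y, z axes, in that order (R = Rz(yaw) Ry(pitch) Rx(roll)).
In Python, from plant import movep, move_l, set_joints, gripper_to, hold, inverse_kinematics, observe, get_image, get_calibration, Unreachable, job_done gives the robot as it stands. Calls block until the motion is done:
- movep(position, orientation): joint-space move of the TCP to a pose.
- move_l(position, feed=0.15, rotation=None, max_force=None): straight line of the TCP; rotation=None keeps the orientation; feed is the mean speed in m/s. With max_force (N) it stops when the force on the tool has changed by that much, and returns True; else False.
- set_joints(angles): joint-space move.
- gripper_to(opening, f_grip=None): finger opening in m; f_grip is the grip in N (None keeps the last); returns when the fingers have stopped.
- hold(seconds).
- inverse_kinematics(position, orientation): joint angles nearest the present ones, or None.
- observe(): the state.
- get_image(name): name is "scene" or "top" or "wrist"; returns (picture, depth): 480x640x3 uint8, red, green, blue; 480x640 float32, m along the optical axis (not along the pixel's ray), 0 where there is no reading.
- get_calibration(name): a dict with "intrinsics" (3x3 intrinsics, pixels), "dist_coeffs" ([k1, k2, p1, p2, k3] as OpenCV has them; the pictures are not rectified), "world_from_camera" (4x4, takes a point from camera to world coordinates). Camera axes: x right, y down, z forward; pixel columns grow to the right and rows downward; lengths in m; the calibration is good to about 2 mm. A picture is of the moment at which its call begins: read the wrist's pose just before it. get_calibration takes no time and is no camera call; for the wrist camera it gives the pose at the moment of the call.
A pose or a line that the arm cannot do raises Unreachable and nothing moves.
- job_done(): hands the job in; it is judged then, once.
The state is a dict: "time_s": time; "q": joint angles; "joint_velocities": joint speeds; "joint_torque": joint torques, N m; "eef_pos": TCP position; "tcp_rot": TCP orientation; "ft_force": force on the tool from outside, world axes, zero at the start; "torque": the same for the moment, N m; "opening": finger opening in m; "grasp_force": force on a finger pad.
Only numpy, scipy, OpenCV 4.12 (cv2) and the standard library are available. Lean on these libraries where they do the work, as an engineer would, in place of code of your own. Each camera call takes 0.05 s, during which the arm holds its last target. There are 200 camera calls.

TASK

The steel insert in one of the two mould frames is stuck. Take the nylon mallet by its wooden handle and, with light taps straight down on the insert's two pins in turn, walk the insert down until both pins are fully down on their stops; work a few millimetres at a time, because the insert jams if one pin ever gets more than about 12 mm lower than the other. Then stand the mallet upright on the bench again and let go; touch the frame and insert with nothing but the mallet.

Things in the scene. Friction and masses are not known exactly. Their poses are not given: they have to be found in the camera images.
- mallet: Round mallet, loose, about 0.25 kg, standing upright on its striking face, 145 mm tall: a white nylon cylinder head 44 mm across and 50 mm high, and a straight round wooden handle 26 mm across rising 95 mm from the middle of its top. Origin: centre of the flat striking face (underside); z up along the handle. Not the lying steel hammer, nor the low steel weight with a knob.
- mould: Aluminium frame fixed to the bench: open box 160 mm long (its x axis), 72 mm wide, on a foot plate 170 x 82 mm; rim 50 mm up; a steel strap 22 mm wide crosses its middle, top at 61 mm. In it sits the stuck insert, a steel bar with two upright steel pins on the centre line. Origin: centre of the underside, on the bench; z up. The like frame on the other side has no insert and no pins.
- pin_a_top (a point): Centre of the flat top of the first pin (steel, 26 mm across), 50 mm from the frame's centre towards its -x end. It moves only straight up or down, stays where it is left, and goes down under about 8 N while the other pin stays. Its top is 77 to 82 mm above the bench at the start, 64 mm when fully down on its stop, which gives about 1 mm under 7 N more.
- pin_b_top (a point): The same for the second pin, 50 mm from the frame's centre towards its +x end (the two pins are 100 mm apart); same size, heights, stop and friction. The pins may start at different heights.
There are look-alikes about, which are no part of the job. Leave any blue, green or yellow look-alike of the mallet alone.

How it is judged:
On the way, in this order (a step that is already met when the one before it is completed fails the run):
1. the mallet is picked up (height (world z) of mallet above 0.05 m), for 0.1 s.
2. the mallet strikes a pin and drives it at least 3 mm (contact force between mallet and mould above 1 N and distance of any of pin_a_top, pin_b_top from where it was at the start of the episode above 0.003 m).
At the end, for the whole second after the job is handed in: Both pin tops are fully down (within 3.5 mm of their stops, lower than 67.5 mm above the bench) and the mallet stands released and still on the bench, on its striking face, upright within 8 degrees (z of each of pin_a_top, pin_b_top in the frame of mould below 0.0675 m and height (world z) of mallet below 0.01 m and angle between mallet's own z axis and vertical below 0.15 rad and linear speed of mallet below 0.03 m/s); the robot touches nothing.
It fails at once if one pin gets more than 13 mm lower than the other: the insert jams (z of pin_a_top in the frame of pin_b_top above 0.013 m or z of pin_a_top in the frame of pin_b_top below -0.013 m).
It fails at once if a blow of more than 60 N (not a light tap) (contact force between mallet and mould above 60 N).
It fails at once if the robot itself touches the frame or the insert (contact force between any of the fingers, the arm and mould above 1 N).
It also fails if it takes over 54 s, if anything falls off the work surface, if the arm or the gripper's body presses on something with over 40 N, if the wrist force passes 120 N, or if a joint passes its speed limit or range.

## Working session

There is one attempt and no reset: what is moved stays moved. The work goes in short steps, each a Python script; the robot and the scene stay as the last script left them, time stands still between calls to the robot, and variables do not carry over. Pictures are saved under pics/ and viewed, at most 10 in all, crops included, and the job is handed in when it is done.

```bash
ls; mkdir -p pics
python3 - <<'E'
from plant import *
import cv2,numpy as np
for n in("scene","top"):
    im,d=get_image(n); cv2.imwrite(f"pics/{n}0.png",im[:,:,::-1]); np.savez(f"{n}0.npz",im=im,d=d,**get_calibration(n)); c=get_calibration(n);print(n,c["world_from_camera"].round(3).tolist(),c["intrinsics"].round(1).tolist(),c["dist_coeffs"])
s=observe();print(s)
E
```

```text
pics
scene [[0.783, 0.466, -0.411, 0.891], [0.622, -0.602, 0.501, -0.465], [-0.014, -0.648, -0.762, 0.81], [0.0, 0.0, 0.0, 1.0]] [[614.5, 0.0, 322.2], [0.0, 614.5, 239.3], [0.0, 0.0, 1.0]] [-0.09466828  0.          0.          0.          0.        ]
top [[0.03, -0.996, 0.089, 0.427], [-1.0, -0.03, -0.004, -0.01], [0.007, -0.089, -0.996, 1.053], [0.0, 0.0, 0.0, 1.0]] [[563.9, 0.0, 321.6], [0.0, 563.9, 251.5], [0.0, 0.0, 1.0]] [-0.14849347  0.          0.          0.          0.        ]
{'time_s': 0.1, 'q': array([-1.27707282e+00,  2.21166909e-01,  1.52753910e+00, -1.64643673e-05,
        1.39468953e+00, -1.26126713e-01]), 'joint_velocities': array([-1.35725081e-03, -2.94866038e-03,  5.01636030e-05,  4.88502706e-04,
       -1.52385902e-03,  2.94963099e-04]), 'joint_torque': array([ 7.91625080e-04, -4.98243248e+01, -3.90546477e+01, -2.70693754e-04,
        5.63725465e-03, -3.46820991e-05]), 'eef_pos': array([ 0.25457692, -0.57018661,  0.23027402]), 'tcp_rot': array([-3.13980205e+00, -2.10713504e-04,  4.19852926e-01]), 'ft_force': array([-0.18905712, -0.81334021,  0.02691226]), 'torque': array([-5.17930122e-02, -2.41015039e-05, -4.62556404e-02]), 'grasp_force': 0.0, 'opening': 0.08515470949600291}
```

View pics/scene0.png

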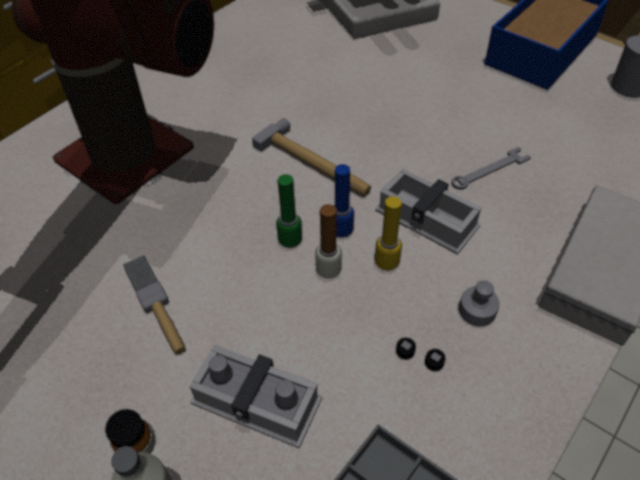

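View pics/top0.png

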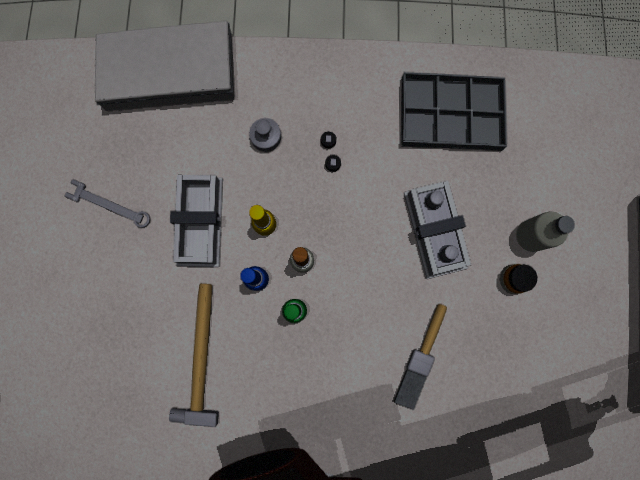

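White head with brown wooden handle: scene (328,240), top (301,258). The others are green (scene 289,212), blue (342,202), yellow (391,235), the steel hammer, and the steel weight (480,300). Only the white/brown one fits. The mould with pins is at top (437,228), with pins near (435,200) and (450,253). The frame at top (197,220) has no pins. Next I confirm with a crop and measure.

```bash
cat > h.py <<'E'
import numpy as np,cv2
def ray(c,uv,z):
    uv=np.asarray(uv,float).reshape(-1,1,2); p=cv2.undistortPoints(uv,c["intrinsics"],c["dist_coeffs"])[:,0]
    T=c["world_from_camera"]; d=np.c_[p,np.ones(len(p))]@T[:3,:3].T; o=T[:3,3]
    return o+d*((z-o[2])/d[:,2])[:,None]
def cloud(c,d):
    v,u=np.mgrid[:480,:640]; p=cv2.undistortPoints(np.stack([u,v],-1).reshape(-1,1,2).astype(float),c["intrinsics"],c["dist_coeffs"])[:,0]
    P=np.c_[p,np.ones(len(p))]*d.reshape(-1,1); T=c["world_from_camera"]
    return (P@T[:3,:3].T+T[:3,3]).reshape(480,640,3)
E
python3 - <<'E'
from h import *
t=np.load("top0.npz");s=np.load("scene0.npz")
a=cv2.resize(t["im"][170:330,180:480],None,fx=2.6,fy=2.6,interpolation=cv2.INTER_CUBIC)
cv2.imwrite("pics/crop.png",a[:,:,::-1])
for n,c in(("top",t),("scene",s)):
    W=cloud(c,c["d"]); ok=c["d"]>0
    hsv=cv2.cvtColor(c["im"],cv2.COLOR_RGB2HSV)
    m=ok&(hsv[...,0]<18)&(hsv[...,1]>100)&(abs(W[...,0]-.42)<.15)&(abs(W[...,1]-.04)<.09)&(W[...,2]>.05)
    p=W[m]; print(n,"brown",m.sum(),p.min(0),p.max(0)); q=p[p[:,2]>p[:,2].max()-.006]; print(len(q),q.mean(0),(q.min(0)+q.max(0))/2)
    x0,y0=ray(t,[[437,228]],.06)[0,:2]
    m=ok&(np.hypot(W[...,0]-x0,W[...,1]-y0)<.085)&(W[...,2]>.068)&(W[...,2]<.1)
    k,l,st,ce=cv2.connectedComponentsWithStats(m.astype(np.uint8))
    for i in range(1,k):
        if st[i,4]>20:
            p=W[l==i]; print(n,"pin",st[i,4],ce[i],np.median(p,0),(p.min(0)+p.max(0))/2,p.max(0)-p.min(0))
    for col,lo,hi in(("y",22,38),("g",45,80),("b",105,130)):
        m=ok&(hsv[...,0]>lo)&(hsv[...,0]<hi)&(hsv[...,1]>130)&(W[...,2]>.12)&(W[...,2]<.16)&(abs(W[...,0]-.42)<.2)&(abs(W[...,1]-.04)<.2)
        if m.any(): print(col,m.sum(),W[m].mean(0))
E
```

```text
top brown 225 [0.48970641 0.00926662 0.06191167] [0.51471598 0.03370546 0.14878374]
155 [0.50292187 0.02172892 0.14488124] [0.50233751 0.02148604 0.14583343]
top pin 184 [435.80434783 197.39673913] [ 0.61616425 -0.21295302  0.07969663] [ 0.61676741 -0.21386906  0.07682666] [0.02583043 0.0245546  0.01754745]
top pin 181 [450.58563536 252.37016575] [ 0.51990121 -0.24082964  0.07722063] [ 0.52048361 -0.24171432  0.07475167] [0.0252194  0.02601748 0.01316377]
y 213 [0.56847933 0.09317986 0.14241054]
g 204 [0.41006302 0.03147231 0.14391997]
b 206 [0.46557333 0.10297663 0.14304643]
scene brown 618 [0.49236799 0.00836533 0.05965261] [0.5170226  0.03231839 0.14797026]
157 [0.50448822 0.02062521 0.14526984] [0.50401008 0.02053762 0.14504165]
scene pin 302 [217.95033113 364.3410596 ] [ 0.52261766 -0.24213695  0.07803812] [ 0.5199685  -0.24113779  0.07519763] [0.02520556 0.02455824 0.01431042]
scene pin 348 [285.         390.10057471] [ 0.61840238 -0.21563034  0.08064119] [ 0.6162264  -0.21430054  0.07635594] [0.02670526 0.024747   0.01663456]
y 317 [0.57299013 0.09011656 0.13853506]
g 243 [0.41503481 0.02745429 0.13822411]
b 265 [0.47070619 0.09908653 0.13751088]
```

View pics/crop.png

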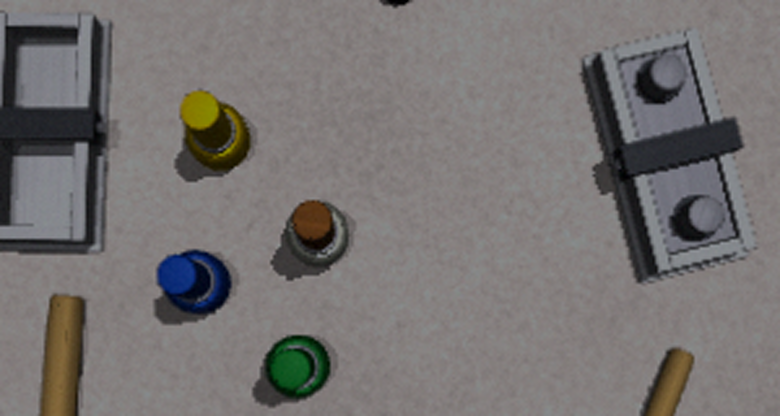

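The crop confirms it: the white head with brown handle is at crop (315,232), clear of green (298,366), blue (195,282) and yellow (215,130). The pinned mould is on the right. Going for the grasp.

Run:
```python
from plant import *
import numpy as np,cv2
R=[np.pi,0,-0.17]; x,y=.5035,.0212
print(inverse_kinematics([x,y,.093],R),inverse_kinematics([.6165,-.214,.16],R))
gripper_to(.06)
movep([x,y,.25],R); print(observe()["time_s"])
print(move_l([x,y,.095],.12,max_force=8))
gripper_to(.0,f_grip=70)
s=observe();print(s["time_s"],s["eef_pos"],s["opening"],s["grasp_force"],s["ft_force"])
move_l([x,y,.22],.12)
s=observe();print(s["time_s"],s["eef_pos"],s["opening"],s["grasp_force"],s["ft_force"])
im,d=get_image("scene");cv2.imwrite("pics/lift.png",im[100:340,180:500][:,:,::-1].repeat(2,0).repeat(2,1))
```

```text
[-1.14528032e-01  8.02954860e-02  1.95987642e+00 -4.44089210e-16
  1.10142075e+00  1.62626830e+00] [-4.54844625e-01  3.40187972e-01  1.51744080e+00 -4.44089210e-16
  1.28396388e+00  1.28595170e+00]
2.7667
False
4.6167 [0.50408942 0.02130043 0.09569326] 0.024815946548520436 68.59714150428772 [0.11300064 0.68777162 3.91609604]
5.8083 [0.50282096 0.02125908 0.21888351] 0.024694896577525688 68.64885807037354 [-1.10111903  0.45123507 -2.0718088 ]
```

View pics/lift.png

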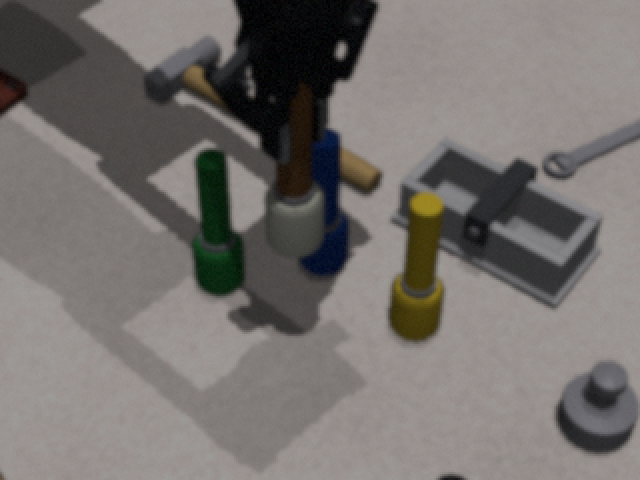

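Mallet held upright, its head at crop (295,220) and clear of the bench. Now the taps, starting with the far pin.

```bash
cat > tap.py <<'E'
from plant import *
import numpy as np
OFF=.0957; F=(.6165,-.2143); N=(.520,-.2415)
def tap(p,frm,to,mf=25):
    """face: hover 8 mm above frm (m), tap down to `to`, back up"""
    cur=observe()["eef_pos"]
    zt=max(frm,.0)+.008+OFF
    move_l([*p,max(zt,.09+OFF)],.12); move_l([*p,zt-.004],.06)
    f0=observe()["ft_force"][2]
    hit=move_l([*p,to+OFF],.02,max_force=mf); hold(.1)
    s=observe(); print(p==F and "F" or "N","t%.1f"%s["time_s"],hit,"face %.4f"%(s["eef_pos"][2]-OFF),"dF %.1f"%(s["ft_force"][2]-f0),"fxy",s["ft_force"][:2].round(1),"tau",s["torque"].round(2))
    z=s["eef_pos"][2]; move_l([*p,max(z+.012,.09+OFF)],.1)
E
python3 - <<'E'
from tap import *
move_l([*F,.22],.2)
tap(F,.081,.0755)
tap(N,.079,.0725)
E
```

```text
F t8.7 False face 0.0761 dF 7.4 fxy [ 0.8 -0.5] tau [-0.03 -0.01 -0.07]
N t11.0 False face 0.0730 dF 5.2 fxy [-0.7  0.8] tau [ 0.28  0.1  -0.01]
```

Contact forces match the expected friction. Continuing in 4–5 mm steps, then down to the stops.

Run:
```python
from tap import *
import cv2
tap(F,.076,.0705); tap(N,.073,.0675); tap(F,.071,.0655); tap(N,.068,.062,14); tap(F,.066,.062,14)
move_l([.50,-.10,.25],.25)
s=observe();print(s["time_s"],s["opening"])
from h import *
for n in("top","scene"):
    im,d=get_image(n);W=cloud(get_calibration(n),d)
    for p in(F,N):
        q=W[(d>0)&(np.hypot(W[...,0]-p[0],W[...,1]-p[1])<.009)];print(n,p,len(q),np.median(q[:,2]))
cv2.imwrite("pics/after.png",im[:,:,::-1])
```

```text
F t13.4 False face 0.0711 dF 8.1 fxy [-0.4 -0. ] tau [-0.09  0.03  0.03]
N t15.8 False face 0.0681 dF 7.9 fxy [-0.2  0.8] tau [ 0.04 -0.07  0.03]
F t18.3 False face 0.0662 dF 7.8 fxy [ 0.7 -0.5] tau [-0.05 -0.07 -0.08]
N t20.7 True face 0.0639 dF 6.5 fxy [-1.5 -0.4] tau [0.04 0.22 0.01]
F t23.3 False face 0.0639 dF 8.7 fxy [-0.7  1.1] tau [0.15 0.29 0.06]
24.5417 0.024652426084503992
top (0.6165, -0.2143) 0 nan
top (0.52, -0.2415) 0 nan
scene (0.6165, -0.2143) 135 0.06465021316347286
scene (0.52, -0.2415) 120 0.06460997544998137
  return _methods._mean(a, axis=axis, dtype=dtype,
  ret = ret.dtype.type(ret / rcount)
```

View pics/after.png

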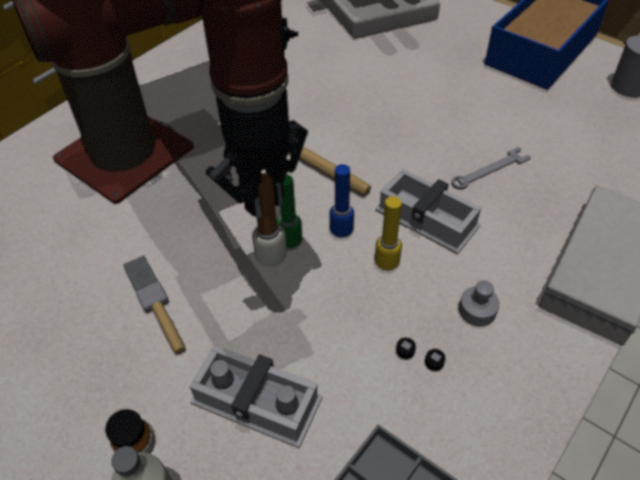

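Both pins, at (220,372) and (287,397), now stand about 64.5 mm high by depth. The mallet at (268,245) is still upright. Setting it down on the clear bench.

Run:
```python
from plant import *
import cv2
x,y=.50,-.05
move_l([x,y,.12],.15)
print(move_l([x,y,.093],.02,max_force=5)); s=observe();print(s["eef_pos"],s["ft_force"])
gripper_to(.065); hold(.3)
move_l([x,y,.27],.12); hold(.5)
print(observe()["time_s"])
im,d=get_image("scene");cv2.imwrite("pics/placed.png",im[100:340,150:470][:,:,::-1].repeat(2,0).repeat(2,1))
```

```text
True
[ 0.49983427 -0.04988849  0.09565175] [-0.1209295   0.54582076  5.21946227]
29.7
```

View pics/placed.png

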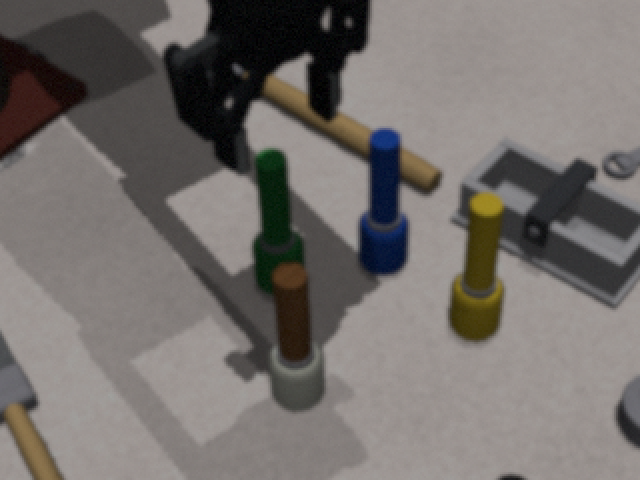

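The mallet stands upright on its face at crop (297,380), and the gripper is clear above it.

```bash
python3 -c "
from plant import *
print(job_done())"
```

```text
the job is handed in; nothing more can be done
None
```

I tapped both pins down to about 64.5 mm by depth camera (limit 67.5 mm), stood the mallet upright on the bench and released it, and handed the job in at about 30 s; no verdict was returned.

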